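Check a cam on the light box

ROBOT

A 7-joint arm with a two-finger parallel gripper is mounted at the origin on the work surface. World frame = base frame: x ahead of the robot, y to its left, z up, the work surface at z = 0. Lengths are in m, angles in rad, forces in N, time in s.
With the tool pointing down it reaches from about 0.4 to 0.9 m from the base axis. Payload 5.6 kg.
Tool frame: the origin (TCP) lies between the finger pads; the fingertips stand 22 mm ahead of it and the grasp point (between the pads) lies 3 mm ahead of it; z points along the fingers, y is the line along which they close (so a half turn about z gives the same grasp; the last joint's range is limited). The gripper opens to 92 mm and grips with 3 to 60 N. Pads are 20 mm wide; open, the fingers measure 128 mm over their backs; the gripper's body (75 mm by 189 mm) begins 69 mm behind the grasp point.
Start: joints at [-1.391, 0.468, -0.012, 1.603, 0.006, 1.071, -0.056], TCP at [0.144, 0.634, 0.237] pointing down, gripper open.
Joint ranges: [-2.53, 2.53], [-0.31, 2.02], [-1.57, 1.55], [0.28, 2.44], [-1.29, 4.43], [0.15, 1.84], [-2.92, 2.92]. Speed limits (rad/s): [2.57, 2.57, 3.14, 3.14, 3.14, 3.14, 3.14].

INTERFACE

Orientations are given as a unit quaternion [x, y, z, w].
In Python, from rig import manip gives the robot as it stands.
- The arm moves only by the shell command python3 -m crank 'ROWS' [OPENING] [FORCE]. ROWS is JSON, a list of rows, each a list of 4 numbers: the shift along the tool's x, y, z in m, then the turn about the tool's z in degrees. A call has 1 to 8 rows; each row is the pose to reach, as a shift and turn from the pose commanded when the call began, along the tool's axes at that moment; what a row does not reach only later rows make up. A row lasts 1/12 s, in which the tool goes at most 41.7 mm and 7.16 degrees, less where a joint would pass 70% of its speed; a pose out of reach is approached as far as the arm can. A call with a gripper value outside its range is refused whole. OPENING is the opening, from 0 (shut) to 1 (fully open), set as the call begins (- or left out, the last holds). The fingers move at their own pace and stop on an object; FORCE is the grip in N (left out, the last holds). Time passes only in rows, so rows that repeat a pose let the fingers close. It gives the time, the measured TCP pose, the force, the opening and the grip force at its end, in the units of the state.
- manip.get_obs(): the state, without advancing time (a new reading comes with each control period).
- manip.camera(name): name is "side" or "top" or "wrist"; returns a dict with "pixels" (400x640x3 uint8, red, green, blue), "range_z" (400x640 float32, m along the optical axis (not along the pixel's ray), 0 where there is no reading), "fov_y" (degrees; the focal length in pixels is half the picture's height over the tangent of half this angle, whatever the lens; pixels are square), "cx", "cy" (the principal point, pixels), "eye" and "rotation" of the camera in the world. Camera axes: x right, y up, looking along -z (the intrinsics and any distortion apply to the point x, -y, -z); pixel columns grow to the right and rows downward; lengths in m; the calibration is good to about 2 mm. The wrist camera is an equidistant fisheye: a pixel r from the principal point sees the ray r / f radians off the axis. A picture is of the moment at which its call begins.
- manip.sign_off(): hands the job in; it is judged then, once.
The state is a dict: "t": time; "qpos": joint angles; "joint_velocities": joint speeds; "tau": joint torques, N m; "position": TCP position; "tool_rot": TCP orientation; "force": force on the tool from outside, world axes, zero at the start; "torque": the same for the moment, N m; "finger_gap": finger opening in m; "grasp_force": force on a finger pad.
Only numpy, scipy, OpenCV 4.12 (cv2) and the standard library are available. Lean on these libraries where they do the work, as an engineer would, in place of code of your own. Each camera call takes 0.05 s, during which the arm holds its last target. There are 200 camera calls.

TASK

Find the cam in the sorting tray that has the same shape as the sample on the cork card, and set it down gently, shaft up, in the middle of the light box's white window. Then flip the light box's lamp toggle over to its other side, towards the window, to switch the lamp on. Leave the samples, the other two cams and everything else on the bench where they are.

Things in the scene. Friction and masses are not known exactly. Their poses are not given: they have to be found in the camera images.
- lightbox: Grey light box, 170 (its x) x 260 (its y) x 50 mm, fixed to the bench. Origin at the centre of its underside. Its white window is at its +y end, the lamp toggle at its -y end.
- window (a point): Centre of the white square window (140 x 140 mm) on top of the light box, on its upper surface, 52 mm above the bench; axes as the light box, z up.
- lamp_toggle (a joint): Lamp toggle, a steel bat of 8 to 12 mm diameter on the light box. 0 = upright, -0.42 rad = off, leaning away from the window (the light box's -y; it starts here), +0.42 rad = on, leaning towards the window (+y). Over-centre spring: it snaps to whichever side of upright it is on. A push of about 5 N half-way up the bat flips it; it stops rigidly at both ends.
- toggle_pivot (a point): Pivot of the lamp toggle, on its centre line, 54 mm above the bench, 4 mm above the light box's 50 mm high deck (a fixed collar, 10 mm radius, reaches 57 mm above the bench). The bat swings in the light box's y-z plane about it.
- toggle_tip (a point): Centre of the bat's round end (6 mm radius), 42 mm from the pivot along the bat.
- tray: Grey plastic sorting tray, 120 (its x) x 320 (its y) x 18 mm high, fixed, floor 4 mm above the bench, walls 4 mm thick, three equal bins side by side along its y, one cam in each, in any order. Origin at the centre of its underside.
- card_mid (a point): Centre of the top of the cork card (90 x 90 x 3 mm, fixed) beside the tray, on which the sample lies; 3 mm above the bench.
- cam_two_mid (a point): Centre, half-way up (22.5 mm above its underside), on the shaft's axis, of the cam lying in one of the tray's bins, with two opposite arms. Cast-aluminium cam: flat plate 10 mm thick with two opposite rounded arms (each 16 mm wide, reaching 34 mm from the axis), and a round stub shaft 20 mm across standing up from its middle to 45 mm above its underside; 90 g, loose, shaft upward.
- cam_three_mid (a point): Centre, half-way up (22.5 mm above its underside), on the shaft's axis, of the cam lying in one of the tray's bins, with three evenly spread arms. Cast-aluminium cam: flat plate 10 mm thick with three evenly spread rounded arms (each 16 mm wide, reaching 34 mm from the axis), and a round stub shaft 20 mm across standing up from its middle to 45 mm above its underside; 90 g, loose, shaft upward.
- cam_four_mid (a point): Centre, half-way up (22.5 mm above its underside), on the shaft's axis, of the cam lying in one of the tray's bins, with four (cross-shaped) arms. Cast-aluminium cam: flat plate 10 mm thick with four (cross-shaped) rounded arms (each 16 mm wide, reaching 34 mm from the axis), and a round stub shaft 20 mm across standing up from its middle to 45 mm above its underside; 90 g, loose, shaft upward.
- sample_two_mid (a point): Centre, half-way up (22.5 mm), of a sample cam of the same make and size with two opposite arms. One of the three samples lies on the cork card: that is the sample to match; the other two lie on the dark wooden board at the back. Not to be moved.
- sample_three_mid (a point): Centre, half-way up (22.5 mm), of a sample cam of the same make and size with three evenly spread arms. One of the three samples lies on the cork card: that is the sample to match; the other two lie on the dark wooden board at the back. Not to be moved.
- sample_four_mid (a point): Centre, half-way up (22.5 mm), of a sample cam of the same make and size with four (cross-shaped) arms. One of the three samples lies on the cork card: that is the sample to match; the other two lie on the dark wooden board at the back. Not to be moved.
- dropper: Bystander: amber bottle, 36 mm across, 75 mm tall, standing beyond the light box. Origin: centre of underside.
- weight: Bystander: brass cylinder, 34 mm across, 36 mm tall, standing beyond the tray near the card. Origin: centre of underside.
- dish: Bystander: shallow glass dish, 84 mm across, 16 mm high, on the robot's side of the table. Origin: centre of underside.
- beaker: Bystander: glass beaker, 66 mm across, 85 mm tall, at the robot's right. Origin: centre of underside.
- screwdriver: Bystander: screwdriver, 160 mm long, lying on the robot's side of the table.
There are look-alikes about, which are no part of the job. Leave any purple or red look-alike of the part that bears cam_three_mid alone.

How it is judged:
By the outcome, as a careful person would: the job done as asked, in the order asked, and still so for the second after the job is handed in, with the robot touching nothing.
It also fails if it takes over 45 s, if anything falls off the work surface, if the arm or the gripper's body presses on something with over 40 N, if the wrist force passes 120 N, or if a joint passes its speed limit or range.

## Working session

There is one attempt and no reset: what is moved stays moved. The work goes in short steps, Python scripts to look and compute and a shell command to move; the robot and the scene stay as the last step left them, time stands still between calls to the robot, and variables do not carry over. Pictures are saved under pics/ and viewed, at most 13 in all, crops included, and the job is handed in when it is done.

```bash
ls; mkdir -p pics; cat > h.py <<'E'
import numpy as np,cv2
from rig import manip
def snap(n,tag):
    c=manip.camera(n); np.save(f'pics/{tag}.npy',c,allow_pickle=True)
    cv2.imwrite(f'pics/{tag}.png',c['pixels'][:,:,::-1]); return c
def load(tag): return np.load(f'pics/{tag}.npy',allow_pickle=True).item()
def ray(c,u,v,fish=False):
    f=200/np.tan(np.radians(c['fov_y'])/2); x=(u-c['cx']); y=(v-c['cy'])
    if fish:
        r=np.hypot(x,y); th=r/f; s=np.sin(th)/max(r,1e-9); d=np.array([x*s,-y*s,-np.cos(th)])
    else: d=np.array([x/f,-y/f,-1.])
    return np.array(c['eye']),np.array(c['rotation']).reshape(3,3)@d
def atz(c,u,v,z,fish=False):
    e,d=ray(c,u,v,fish); return e+d*(z-e[2])/d[2]
def depth(c,u,v,fish=False):
    e,d=ray(c,u,v,fish); z=c['range_z'][int(round(v)),int(round(u))]
    f=np.array(c['rotation']).reshape(3,3)@np.array([0,0,-1.]); return e+d*z/(d@f)
def tri(a,b):
    (e1,d1),(e2,d2)=a,b; A=np.stack([d1,-d2],1); s=np.linalg.lstsq(A,e2-e1,rcond=None)[0]
    p,q=e1+s[0]*d1,e2+s[1]*d2; return (p+q)/2,np.linalg.norm(p-q)
E
python3 - <<'E'
from h import *
for n in('top','side','wrist'):
    c=snap(n,n+'0'); print(n,c['fov_y'],c['cx'],c['cy'],c['eye'],np.round(c['rotation'],3).tolist(),[k for k in c])
print(manip.get_obs())
E
```

```text
pics
top 52.007468812926916 317.4537391382575 194.94935001428155 [ 0.43104383 -0.10054443  1.15451559] [-0.043, 0.043, 0.712, -0.7] ['pixels', 'range_z', 'fov_y', 'cx', 'cy', 'eye', 'rotation']
side 42.75989513054489 317.9222843608407 207.17719960553637 [ 1.24924887 -1.01005239  0.82815815] [0.459, 0.156, 0.288, 0.826] ['pixels', 'range_z', 'fov_y', 'cx', 'cy', 'eye', 'rotation']
wrist 65.70646984690485 317.95462448523773 202.54840089070444 [0.07451926 0.64865945 0.38326214] [-0.099, -0.078, 0.619, 0.775] ['pixels', 'range_z', 'fov_y', 'cx', 'cy', 'eye', 'rotation']
{'t': 0.15, 'qpos': array([-1.39099225,  0.46816903, -0.01159459,  1.60338406,  0.0059814 ,
        1.07139946, -0.05633895]), 'joint_velocities': array([-0.00023616, -0.00096161,  0.00017675, -0.00274018,  0.00082479,
        0.00060272,  0.00059845]), 'tau': array([ 6.25479879e-04, -5.20947218e+01, -1.23776315e-02, -2.43980420e+01,
       -5.65977569e-02,  1.52575085e-02,  1.10089177e-04]), 'position': array([0.14359729, 0.63352418, 0.23587454]), 'tool_rot': array([ 1.11231581e-01,  9.93794293e-01, -6.62082497e-04, -2.89768233e-05]), 'force': array([-0.13238222, -0.3272662 ,  0.4623948 ]), 'torque': array([-0.03813991,  0.05413511, -0.01195906]), 'grasp_force': 0.0, 'finger_gap': 0.0919483798425887}
```

```bash
sed -i "s/np.array(c\['rotation'\]).reshape(3,3)/R.from_quat(c['rotation']).as_matrix()/; 1a from scipy.spatial.transform import Rotation as R" h.py; sed -n 1,12p h.py >/dev/null; python3 -c "
import cv2
for n in('top0','side0'):
    i=cv2.imread('pics/'+n+'.png');cv2.imwrite('pics/'+n+'b.png',cv2.resize(i,(800,500),interpolation=cv2.INTER_CUBIC))"
```

```text
(no output)
```

View pics/top0.png

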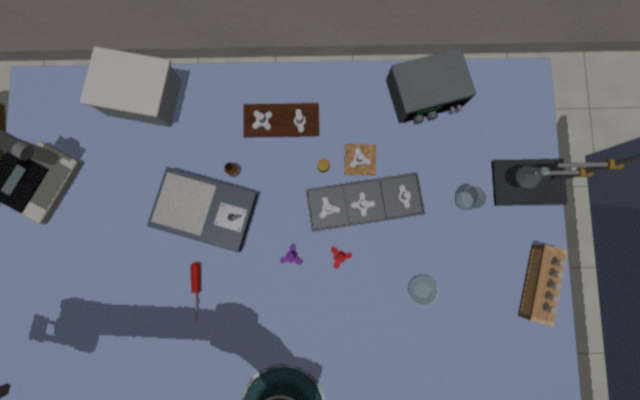

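View pics/side0.png

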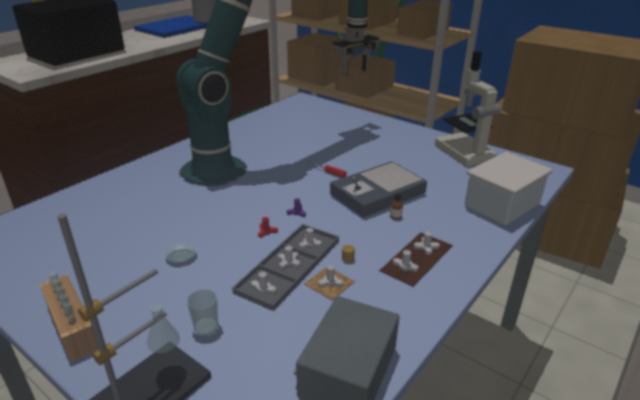

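```bash
python3 -c "
import cv2,numpy as np
i=cv2.imread('pics/top0.png');s=cv2.imread('pics/side0.png')
a=cv2.resize(i[95:235,235:435],(800,560),interpolation=cv2.INTER_CUBIC)
cv2.imwrite('pics/c1.png',a)
b=cv2.resize(i[160:260,140:270],(520,400),interpolation=cv2.INTER_CUBIC)
d=cv2.resize(s[220:310,230:460],(800,313),interpolation=cv2.INTER_CUBIC)
o=np.zeros((600,800,3),np.uint8);o[:313]=d;o[313:593,:364]=cv2.resize(b,(364,280));o[313:593,400:764]=cv2.resize(s[150:220,325:416],(364,280),interpolation=cv2.INTER_CUBIC)
cv2.imwrite('pics/c2.png',o)"
```

```text
(no output)
```

View pics/c1.png

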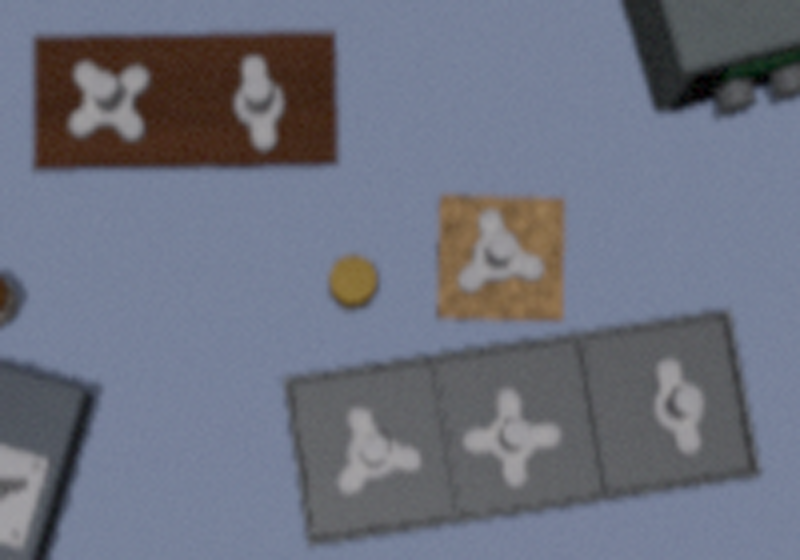

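View pics/c2.png

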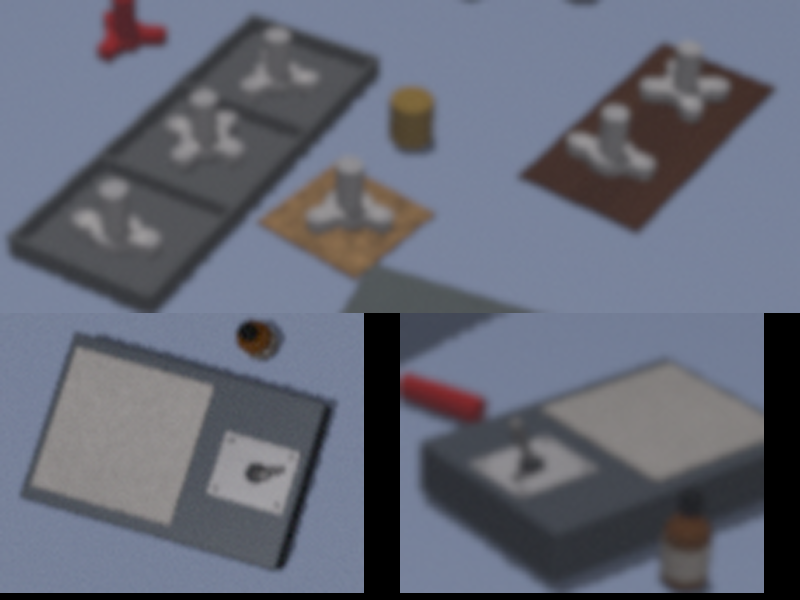

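```bash
python3 - <<'E'
from h import *
t,s=load('top0'),load('side0')
p=lambda x:np.round(x,4).tolist()
print('cam',*map(p,tri(ray(t,328.7,206.5),ray(s,309.6,230.4))),p(atz(t,328.7,206.5,.049)),p(atz(s,309.6,230.4,.049)),'d',p(depth(t,328.7,206.5)))
W=[(167.9,172.1),(216.1,185.7),(200.7,235.7),(151.4,222.1)]
w=np.array([atz(t,*q,.052) for q in W]);print('win',w.round(4).tolist(),p(w.mean(0)),[p(np.linalg.norm(w[i]-w[i-1])) for i in range(4)],p(depth(t,184,204)))
print('wtri',*[p(x) for q,r in zip([W[0],W[1]],[(391.5,161.75+0),(0,0)]) for x in tri(ray(t,*q),ray(s,*r))])
for r in [(391.5,161.75),(360.75,173.75),(390,191.75),(428,176)]: print(p(atz(s,*r,.052)))
c=[(307,189.5),(417.5,173),(424.5,213),(312.5,230.7)]
k=np.array([atz(t,*q,.018) for q in c]);print('tray',k.round(4).tolist(),p(k.mean(0)),[p(np.linalg.norm(k[i]-k[i-1])) for i in range(4)])
E
```

```text
cam [0.535, -0.1318, 0.0469] 0.0011 [0.5344, -0.1321, 0.049] [0.5373, -0.1338, 0.049] d [0.5344, -0.1321, 0.0485]
win [[0.636, 0.3047, 0.052], [0.5962, 0.1727, 0.052], [0.4616, 0.2123, 0.052], [0.5004, 0.3454, 0.052]] [0.5486, 0.2588, 0.052] [0.1416, 0.1379, 0.1402, 0.1387] [0.5479, 0.2593, 0.0507]
wtri [0.5925, 0.2482, 0.1344] 0.0719 [0.374, -0.3245, 0.7556] 0.6605
[0.4993, 0.3487, 0.052]
[0.4668, 0.2136, 0.052]
[0.6001, 0.1741, 0.052]
[0.6422, 0.3359, 0.052]
tray [[0.5861, -0.0733, 0.018], [0.6274, -0.3845, 0.018], [0.5145, -0.3986, 0.018], [0.4709, -0.0868, 0.018]] [0.5497, -0.2358, 0.018] [0.1159, 0.3139, 0.1138, 0.3148]
```

```bash
cat >> h.py <<'E'
def shift(T):
    o=manip.get_obs(); M=R.from_quat(o['tool_rot']).as_matrix()
    print('pos',o['position'].round(4),'tool y',M[:,1].round(3),'z',M[:,2].round(3),'shift',(M.T@(np.array(T)-o['position'])).round(4),'t',o['t'],'q',o['qpos'].round(2),'gap',o['finger_gap'],'gf',o['grasp_force'],'F',o['force'].round(1))
E
python3 -m crank '[[-0.03,-0.03,0,0],[-0.06,-0.06,0,0],[-0.08,-0.1,0,0],[-0.105,-0.13,0,0],[-0.13,-0.16,0,0],[-0.155,-0.19,0,0],[-0.18,-0.22,0,0],[-0.205,-0.25,0,0]]'; python3 -c "
from h import *
shift([.5355,-.1325,.16])"
```

```text
t: 0.82
position: [0.2888, 0.3429, 0.2366]
tool_rot: [0.111, 0.994, 0.0, 0.0]
force: [0.6, 0.4, 0.2]
finger_gap: 0.0918
grasp_force: 0.0
pos [0.2888 0.3429 0.2366] tool y [0.221 0.975 0.   ] z [ 0.  0. -1.] shift [-0.3456 -0.4091  0.0765] t 0.8167 q [-1.03  0.12  0.1   2.08 -0.01  0.94  0.42] gap 0.0917811088052106 gf 0.0 F [0.6 0.4 0.2]
```

```bash
python3 -m crank '[[-0.028,-0.03,0,0],[-0.055,-0.06,0,0],[-0.083,-0.09,0,0],[-0.11,-0.12,0,0],[-0.138,-0.15,0,0],[-0.165,-0.18,0,0],[-0.19,-0.21,0,0],[-0.22,-0.24,0,0]]'; python3 -m crank '[[-0.025,-0.03,0.01,0],[-0.05,-0.06,0.02,0],[-0.075,-0.09,0.03,0],[-0.1,-0.12,0.04,0],[-0.115,-0.145,0.05,0],[-0.12,-0.16,0.06,0],[-0.12,-0.165,0.06,0],[-0.12,-0.165,0.06,0]]';python3 -c "
from h import *
shift([.5355,-.1325,.16]);snap('wrist','w1')"
```

```text
t: 1.48
position: [0.4494, 0.061, 0.2367]
tool_rot: [0.111, 0.994, 0.0, -0.0]
force: [0.2, 1.5, -0.0]
finger_gap: 0.0922
grasp_force: 0.0
t: 2.15
position: [0.529, -0.126, 0.176]
tool_rot: [0.113, 0.994, -0.0, -0.001]
force: [0.4, 0.6, -0.3]
finger_gap: 0.0919
grasp_force: 0.0
pos [ 0.529 -0.126  0.176] tool y [ 0.224  0.975 -0.001] z [-0.002 -0.    -1.   ] shift [-0.0078 -0.0049  0.016 ] t 2.15 q [-0.23  0.39  0.5   1.94 -0.24  0.87  1.74] gap 0.09188870322476386 gf 0.0 F [ 0.4  0.6 -0.3]
```

View pics/w1.png

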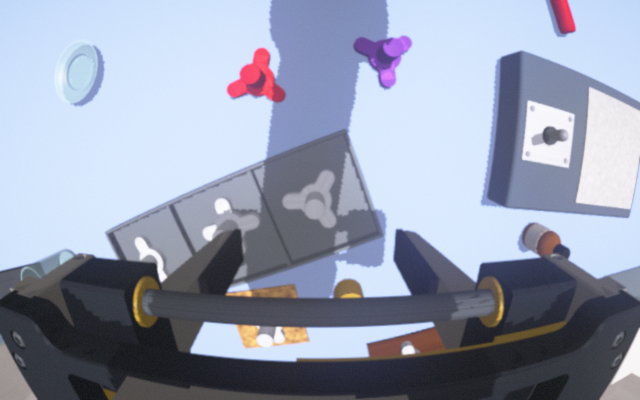

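```bash
python3 - <<'E'
from h import *
c=load('w1');t=load('top0');p=lambda x:np.round(x,4).tolist()
print('cam',p(atz(c,319,210,.049,1)),p(depth(c,319,210,1)),*map(p,tri(ray(c,319,210,1),ray(t,328.7,206.5))))
for q in [(526,99),(577,114),(571,169),(522,161)]: print('plate',p(atz(c,*q,.05,1)),p(depth(c,*q,1)))
print('tip',p(depth(c,563,135,1)),'base',p(depth(c,549,135,1)),p(atz(c,547,136,.054,1)), 'win', p(depth(c,615,155,1)))
print('win corners',p(atz(c,590,86,.052,1)),p(atz(c,577,207,.052,1)))
# top: plate corners & tip in 2.8-scale crop
for u,v in [(226,430),(300,452),(280,515),(208,493)]: print(p(atz(t,140+u/2.8,160+(v-313)/2.8,.05)))
print('base top',p(atz(t,140+257/2.8,160+(472-313)/2.8,.054)),'tip',p(atz(t,140+280/2.8,160+(469-313)/2.8,.092)))
E
```

```text
cam [0.5356, -0.1273, 0.049] [0.5358, -0.1274, 0.048] [0.5346, -0.1296, 0.0508] 0.0049
plate [0.4692, 0.1055, 0.05] [0.4692, 0.1059, 0.0494]
plate [0.4926, 0.185, 0.05] [0.4926, 0.1854, 0.0497]
plate [0.5545, 0.1667, 0.05] [0.5546, 0.167, 0.0496]
plate [0.5321, 0.0896, 0.05] [0.5322, 0.0898, 0.0497]
tip [0.5045, 0.1109, 0.0962] base [0.5085, 0.1227, 0.0614] [0.5105, 0.126, 0.054] win [0.5518, 0.2611, 0.0512]
win corners [0.4615, 0.2159, 0.052] [0.6027, 0.1761, 0.052]
[0.5522, 0.1602, 0.05]
[0.5296, 0.0885, 0.05]
[0.4694, 0.1075, 0.05]
[0.4916, 0.1768, 0.05]
base top [0.5107, 0.129, 0.054] tip [0.5104, 0.0998, 0.092]
```

```bash
python3 -m crank '[[-0.003,-0.001,0.02,0],[-0.007,-0.0025,0.04,0],[-0.007,-0.0025,0.07,0],[-0.007,-0.0025,0.095,0],[-0.007,-0.0025,0.115,0],[-0.007,-0.0025,0.128,0],[-0.007,-0.0025,0.133,0],[-0.007,-0.0025,0.133,0]]'; python3 -c "
from h import *
shift([.5355,-.130,.043])"
```

```text
t: 2.87
position: [0.5362, -0.1274, 0.0433]
tool_rot: [0.11, 0.994, 0.0, -0.0]
force: [0.5, 0.6, 0.0]
finger_gap: 0.0922
grasp_force: 0.0
pos [ 0.5362 -0.1274  0.0433] tool y [0.22  0.976 0.   ] z [-0.001  0.001 -1.   ] shift [ 0.0001 -0.0026  0.0003] t 2.8667 q [-0.13  0.6   0.39  1.99 -0.38  0.62  1.86] gap 0.09216292022264841 gf 0.0 F [0.5 0.6 0. ]
```

```bash
python3 -m crank '[[0,-0.0025,0,0],[0,-0.0025,0,0],[0,-0.0025,0,0],[0,-0.0025,0,0],[0,-0.0025,0,0],[0,-0.0025,0,0],[0,-0.0025,0,0],[0,-0.0025,0,0]]' 0 20; python3 -m crank '[[0,0,0,0],[0,0,-0.004,0],[0,0,-0.01,0],[0,0,-0.02,0],[0,0,-0.035,0],[0,0,-0.06,0],[0,0,-0.09,0],[0,0,-0.12,0]]'
```

```text
t: 3.53
position: [0.5357, -0.1311, 0.0436]
tool_rot: [0.111, 0.994, 0.0, 0.0]
force: [0.1, 0.1, 0.3]
finger_gap: 0.0406
grasp_force: 0.0
t: 4.2
position: [0.5352, -0.1312, 0.1653]
tool_rot: [0.111, 0.994, -0.0, -0.0]
force: [0.9, -0.4, -0.9]
finger_gap: 0.0193
grasp_force: 20.0
```

```bash
python3 - <<'E'
from h import *
w=snap('wrist','w2');s=snap('side','s2')
o=np.zeros((600,800,3),np.uint8)
o[:300,:480]=cv2.resize(w['pixels'][120:320,160:480],(480,300))[:,:,::-1]
f=s['pixels'];o[300:,:600]=cv2.resize(f[170:270,250:350],(600,300*1),interpolation=cv2.INTER_CUBIC)[:,:,::-1] if 0 else cv2.resize(f[170:245,260:410],(600,300),interpolation=cv2.INTER_CUBIC)[:,:,::-1]
cv2.imwrite('pics/c3.png',o)
E
```

```text
(no output)
```

View pics/c3.png

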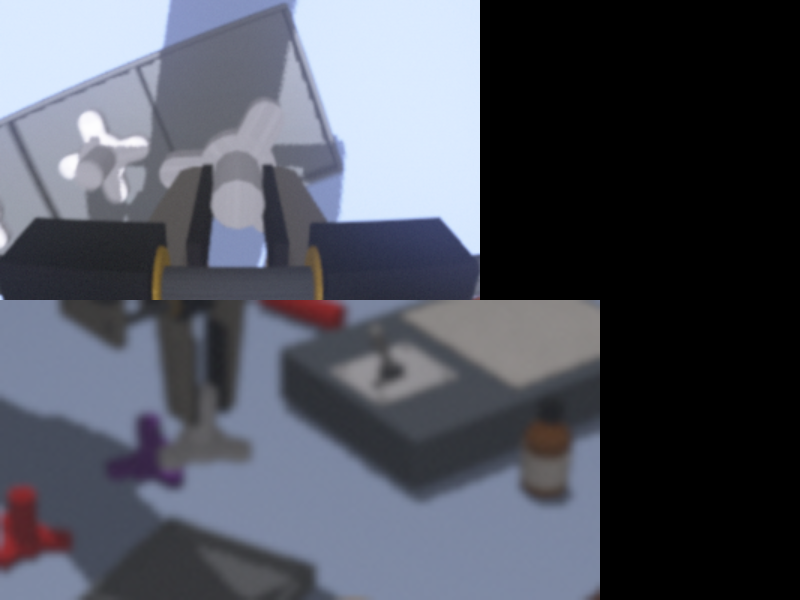

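```bash
python3 - <<'E'
from h import *
w=load('w2');p=lambda x:np.round(x,4).tolist()
for q in [(318.7,256),(334.7,195),(285,230),(331,201)]: print(p(depth(w,*q,1)))
s=load('s2')
for q in [(205,390),(180,447),(235,447),(205,455)]: print(p(depth(s,260+q[0]/4,170+(q[1]-300)/4)))
shift([.5486,.260,.18])
E
```

```text
[0.5339, -0.1312, 0.1591]
[0.5109, -0.1157, 0.124]
[0.5264, -0.1518, 0.1245]
[0.514, -0.1187, 0.1248]
[0.537, -0.1263, 0.1632]
[0.5354, -0.1501, 0.1309]
[0.5628, -0.1275, 0.1307]
[0.5508, -0.1435, 0.1277]
pos [ 0.5388 -0.1321  0.169 ] tool y [0.221 0.975 0.001] z [ 0.01  -0.001 -1.   ] shift [ 0.0771  0.3845 -0.0112] t 4.3 q [-0.22  0.41  0.5   1.93 -0.26  0.85  1.76] gap 0.01929134171160921 gf 19.994911551475525 F [ 1.2 -0.9 -0.8]
```

```bash
python3 -m crank '[[0.002,0.01,-0.01,0],[0.006,0.03,-0.015,0],[0.012,0.06,-0.015,0],[0.02,0.095,-0.015,0],[0.027,0.13,-0.015,0],[0.034,0.165,-0.015,0],[0.041,0.2,-0.015,0],[0.048,0.235,-0.015,0]]'; python3 -m crank '[[0.007,0.035,0,0],[0.014,0.07,0,0],[0.02,0.1,0,0],[0.025,0.125,0,0],[0.028,0.14,0,0],[0.03,0.15,0,0],[0.03,0.15,0,0],[0.03,0.15,0,0]]';python3 -c "
from h import *
shift([.5486,.260,.12])"
```

```text
t: 4.97
position: [0.5402, 0.1103, 0.1786]
tool_rot: [0.111, 0.994, 0.0, -0.0]
force: [0.8, -0.4, -0.5]
finger_gap: 0.0192
grasp_force: 20.0
t: 5.63
position: [0.5448, 0.2602, 0.1784]
tool_rot: [0.112, 0.994, -0.001, -0.0]
force: [-0.6, 0.1, -0.6]
finger_gap: 0.0194
grasp_force: 20.0
pos [0.5448 0.2602 0.1784] tool y [ 0.222  0.975 -0.001] z [-0.    -0.001 -1.   ] shift [-0.0038  0.0007  0.0584] t 5.6333 q [-0.81  0.47  0.4   1.79 -0.22  0.92  1.04] gap 0.01935401708772469 gf 19.994895458221436 F [-0.6  0.1 -0.6]
```

Take a look with the wrist and top cameras to check the window's centre against the held cam, numbers only.

```bash
python3 -m crank '[[-0.004,0.0005,0.02,0],[-0.004,0.0005,0.04,0],[-0.004,0.0005,0.055,0],[-0.004,0.0005,0.06,0],[-0.004,0.0005,0.06,0]]'; python3 - <<'E'
from h import *
w=snap('wrist','w3');snap('side','s3')
i=w['pixels'][:,:,::-1];cv2.imwrite('pics/c4.png',cv2.resize(i,(800,500)))
shift([.5486,.260,.103])
E
```

```text
t: 6.05
position: [0.5484, 0.2587, 0.1175]
tool_rot: [0.113, 0.994, -0.001, -0.001]
force: [-0.6, 0.2, -0.9]
finger_gap: 0.0192
grasp_force: 20.0
pos [0.5495 0.2601 0.1194] tool y [0.223 0.975 0.   ] z [ 0.001 -0.    -1.   ] shift [ 0.0009 -0.0003  0.0164] t 6.15 q [-0.78  0.55  0.37  1.82 -0.26  0.82  1.07] gap 0.019471238233852724 gf 19.99528706073761 F [ 0.1 -0.9 -0.4]
```

View pics/c4.png

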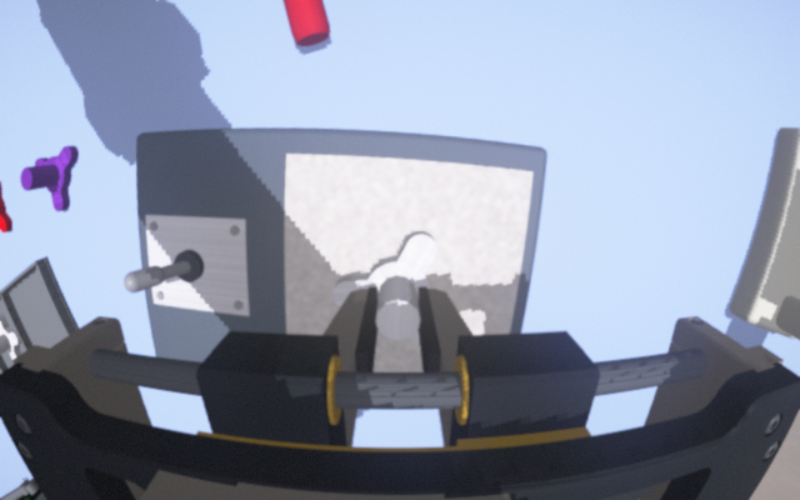

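```bash
python3 - <<'E'
from h import *
w=load('w3');p=lambda x:np.round(x,4).tolist();g=lambda u,v,z:atz(w,u/1.25,v/1.25,z,1)
A,B=g(285,153,.052),g(533,170,.052);d=(B-A)/np.linalg.norm(B-A);n=np.array([-d[1],d[0],0]);n*=np.sign(n[0])
print(p(A),p(B),np.linalg.norm(B-A),'centre',p((A+B)/2+.07*n),'d',p(d))
print('top',p(depth(w,398/1.25,322/1.25,1)),'plate',p(depth(w,425/1.25,245/1.25,1)),'deck',p(depth(w,450/1.25,200/1.25,1)))
print('base',p(g(190,265,.054)),'tip',p(g(134,282,.092)),p(depth(w,134/1.25,282/1.25,1)))
P=[g(*q,.05) for q in[(145,214),(247,219),(249,317),(153,303)]];print('plate',p(np.mean(P,0)))
E
```

```text
[0.4621, 0.213, 0.052] [0.5021, 0.3475, 0.052] 0.14037951718174999 centre [0.5492, 0.2602, 0.052] d [0.2856, 0.9584, 0.0]
top [0.5477, 0.2584, 0.1119] plate [0.5254, 0.2773, 0.0766] deck [0.5097, 0.2969, 0.0496]
base [0.5104, 0.1323, 0.054] tip [0.5058, 0.1151, 0.092] [0.5053, 0.1185, 0.0957]
plate [0.5115, 0.1329, 0.05]
```

```bash
python3 -m crank '[[0,0,0.004,0],[0,0,0.008,0],[0,0,0.011,0],[0,0,0.013,0],[0,0,0.013,0]]'; python3 -m crank '[[0,0,0.001,0],[0,0,0.002,0],[0,0,0.002,0]]'
```

```text
t: 6.57
position: [0.5484, 0.2612, 0.1052]
tool_rot: [0.111, 0.994, -0.0, -0.0]
force: [0.4, -0.5, -1.3]
finger_gap: 0.0196
grasp_force: 20.0
t: 6.82
position: [0.5487, 0.2612, 0.1035]
tool_rot: [0.111, 0.994, -0.0, -0.0]
force: [-0.3, 0.3, -0.4]
finger_gap: 0.0196
grasp_force: 20.0
```

```bash
python3 -m crank '[[0,0,0.0007,0],[0,0,0.0014,0],[0,0,0.0014,0]]';python3 -m crank '[[0,0,0.0005,0],[0,0,0.001,0],[0,0,0.001,0]]'
```

```text
t: 7.07
position: [0.5488, 0.2612, 0.1022]
tool_rot: [0.111, 0.994, 0.0, 0.0]
force: [0.6, 0.2, -1.7]
finger_gap: 0.0196
grasp_force: 20.0
t: 7.32
position: [0.5489, 0.2611, 0.102]
tool_rot: [0.111, 0.994, 0.0, -0.0]
force: [-2.1, -1.6, 5.7]
finger_gap: 0.0192
grasp_force: 20.0
```

```bash
python3 -m crank '[[0,0,-0.0006,0],[0,0,-0.0006,0],[0,0,-0.0006,0],[0,0,-0.0006,0],[0,0,-0.0006,0],[0,0,-0.0006,0]]' 0.5;python3 -m crank '[[0,0,-0.01,0],[0,0,-0.03,0],[0,0,-0.06,0],[0,0,-0.09,0],[0,0,-0.09,0]]'; python3 - <<'E'
from h import *
snap('top','t4');w=snap('wrist','w4');s=snap('side','s4')
t=load('t4')
o=np.zeros((600,800,3),np.uint8)
o[:400,:640]=w['pixels'];o[400:,:400]=cv2.resize(s['pixels'][130:230,310:510],(400,200));o[400:,400:]=cv2.resize(t['pixels'][155:255,120:320],(400,200))
cv2.imwrite('pics/c5.png',o[:,:,::-1]);shift([.5,.07,.19])
E
```

```text
t: 7.82
position: [0.5487, 0.2612, 0.1017]
tool_rot: [0.111, 0.994, -0.0, -0.0]
force: [0.5, 0.8, 0.2]
finger_gap: 0.0463
grasp_force: 0.0
t: 8.23
position: [0.5522, 0.2624, 0.1985]
tool_rot: [0.111, 0.994, 0.003, 0.004]
force: [1.8, 1.0, -0.0]
finger_gap: 0.0457
grasp_force: 0.0
pos [0.5486 0.2613 0.1923] tool y [0.221 0.975 0.001] z [ 0.     0.001 -1.   ] shift [ 0.0052 -0.1973  0.0022] t 8.3833 q [-0.81  0.46  0.41  1.77 -0.22  0.95  1.04] gap 0.045618334575093004 gf 0.0 F [ 0.4 -0.2 -0.1]
```

View pics/c5.png

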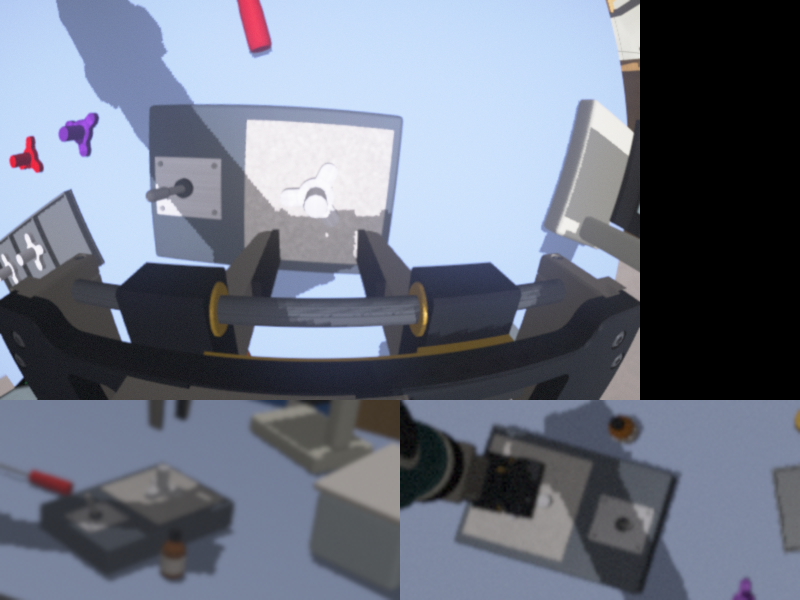

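```bash
python3 -m crank '[[0.002,-0.03,0,0.5],[0.004,-0.065,0,1],[0.006,-0.1,0,2],[0.009,-0.135,0,3],[0.011,-0.165,0,4],[0.012,-0.185,0,4],[0.012,-0.194,0,4],[0.012,-0.194,0,4]]' 0 20;python3 -m crank '[[0,0,0.03,0],[0,0,0.06,0],[0,0,0.085,0],[0,0,0.095,0],[0,0,0.095,0]]'; python3 - <<'E'
from h import *
w=snap('wrist','w5');s=snap('side','s5')
o=np.zeros((600,800,3),np.uint8)
o[:400,:640]=w['pixels'];o[400:,:400]=cv2.resize(s['pixels'][130:230,310:510],(400,200),interpolation=cv2.INTER_CUBIC)
cv2.imwrite('pics/c6.png',o[:,:,::-1]);shift([.494,.075,.097])
E
```

```text
t: 9.05
position: [0.4933, 0.0727, 0.1912]
tool_rot: [0.147, 0.989, -0.0, -0.001]
force: [0.4, -0.6, 0.5]
finger_gap: 0.0001
grasp_force: 0.0
t: 9.47
position: [0.4927, 0.0756, 0.0943]
tool_rot: [0.145, 0.989, -0.001, -0.002]
force: [-0.2, -0.6, 0.2]
finger_gap: 0.0007
grasp_force: 0.0
pos [0.4947 0.0754 0.097 ] tool y [ 0.288  0.958 -0.   ] z [-0. -0. -1.] shift [ 0.0006 -0.0006 -0.    ] t 9.5667 q [-0.57  0.44  0.43  2.09 -0.29  0.66  1.33] gap 0.0004962127374962787 gf 0.0 F [ 0.6 -0.8  0.7]
```

View pics/c6.png

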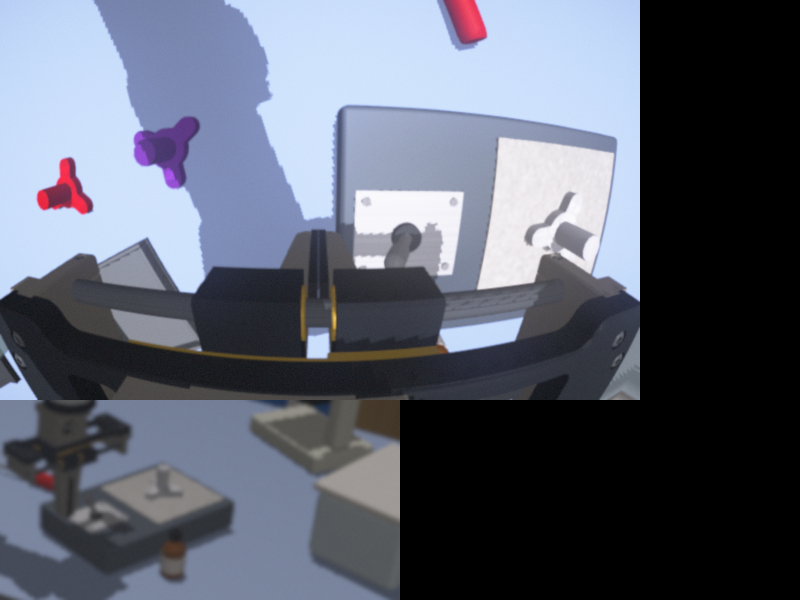

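```bash
python3 -m crank '[[0,0.006,0,0],[0,0.012,0,0],[0,0.018,0,0],[0,0.024,0,0],[0,0.028,0,0],[0,0.032,0,0],[0,0.036,0,0],[0,0.036,0,0]]'; python3 -m crank '[[0,0.004,0,0],[0,0.008,0,0],[0,0.008,0,0]]'; python3 - <<'E'
from h import *
w=snap('wrist','w6');cv2.imwrite('pics/w6c.png',cv2.resize(w['pixels'][150:300,240:480],(800,500))[:,:,::-1]);shift([.511,.1325,.097])
E
```

```text
t: 10.23
position: [0.505, 0.1107, 0.0968]
tool_rot: [0.145, 0.989, 0.001, 0.0]
force: [-0.4, -0.1, 0.8]
finger_gap: 0.0003
grasp_force: 0.0
t: 10.48
position: [0.5071, 0.1182, 0.0967]
tool_rot: [0.145, 0.989, 0.0, 0.0]
force: [0.7, -0.2, -0.1]
finger_gap: 0.0006
grasp_force: 0.0
pos [0.5069 0.1177 0.0967] tool y [0.287 0.958 0.   ] z [ 0.  0. -1.] shift [ 0.0004  0.0154 -0.0003] t 10.5333 q [-0.63  0.47  0.42  2.04 -0.3   0.68  1.26] gap 0.0004975413682881112 gf 0.0 F [-0.1  0.3 -0.5]
```

View pics/w6c.png

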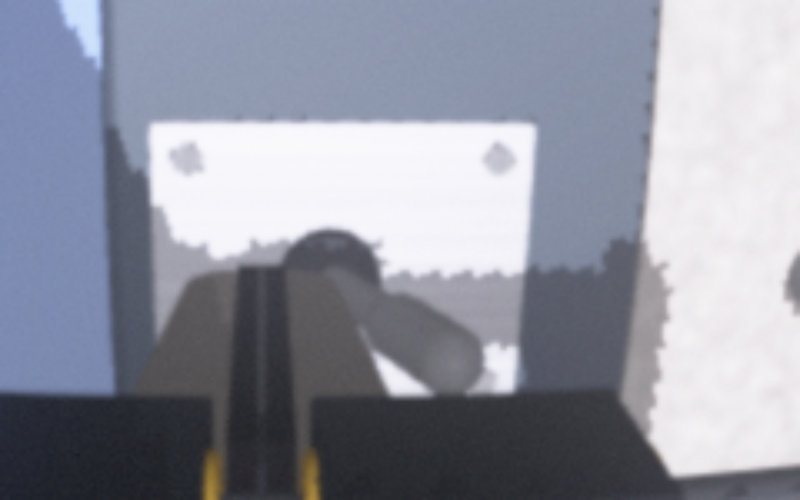

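```bash
python3 -m crank '[[0,-0.015,0,0],[0,-0.03,0,0],[0,-0.03,-0.03,0],[0,-0.03,-0.07,0],[0,-0.03,-0.11,0],[0,-0.03,-0.13,0],[0,-0.03,-0.13,0]]'; python3 - <<'E'
from h import *
w=snap('wrist','w7');s=snap('side','s7');t=snap('top','t7')
o=np.zeros((600,800,3),np.uint8)
o[:300,:480]=cv2.resize(w['pixels'],(480,300));o[300:,:400]=cv2.resize(s['pixels'],(400,250))[0:250] if 0 else cv2.resize(s['pixels'][130:280,300:500],(400,300));o[300:,400:]=cv2.resize(t['pixels'][90:260,120:440],(400,300))
o[:300,480:]=cv2.resize(s['pixels'][150:350,150:470],(320,300))
cv2.imwrite('pics/c7.png',o[:,:,::-1])
E
```

```text
t: 11.12
position: [0.5006, 0.0871, 0.2313]
tool_rot: [0.147, 0.989, 0.002, 0.004]
force: [0.4, -1.1, 0.2]
finger_gap: 0.0002
grasp_force: 0.0
```

View pics/c7.png

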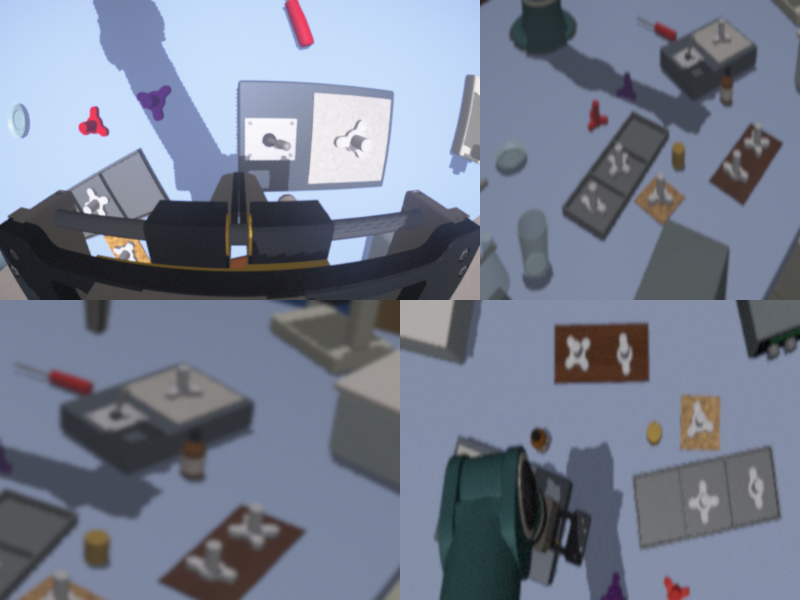

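The cam stands upright in the middle of the window. The toggle leans towards the window, and nothing else has moved.

```bash
python3 -m crank '[[0,0,0,0],[0,0,0,0],[0,0,0,0]]'; python3 -c "
from rig import manip
print(manip.sign_off())"
```

```text
t: 11.52
position: [0.4975, 0.0877, 0.2255]
tool_rot: [0.146, 0.989, -0.001, -0.001]
force: [0.0, -0.6, -0.3]
finger_gap: 0.0005
grasp_force: 0.0
the job is handed in; nothing more can be done
None
```

The three-arm cam, matching the sample on the cork card, stands shaft up in the middle of the light box's window, the lamp toggle is flipped to on, and I handed the job in at 11.5 s; sign-off returned no verdict.

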